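Drop one portion of seed balls into a grow-kit pan

ROBOT

A 7-joint arm with a two-finger parallel gripper is mounted at the origin on the work surface. World frame = base frame: x ahead of the robot, y to its left, z up, the work surface at z = 0. Lengths are in m, angles in rad, forces in N, time in s.
With the tool pointing down it reaches from about 0.425 to 0.875 m from the base axis. Payload 8.4 kg.
Tool frame: the origin (TCP) lies on the centre line of the jaws, within the pads' length; the fingertips stand 14 mm ahead of it and the grasp point (between the pads) lies 5 mm behind it; z points along the fingers, y is the direction in which the jaws open and shut (so a half turn about z gives the same grasp; the last joint's range is limited). The gripper opens to 87 mm and grips with 3 to 60 N. Pads are 19 mm wide; open, the fingers measure 117 mm over their backs; the gripper's body (75 mm by 190 mm) begins 51 mm behind the grasp point.
Start: joints at [-1.226, 0.333, 0.04, 1.465, -0.013, 1.343, -0.059], TCP at [0.279, 0.587, 0.237] pointing down, gripper open.
Joint ranges: [-2.58, 2.58], [-0.38, 2.09], [-1.3, 1.39], [0.25, 2.4], [-1.5, 4.64], [0.08, 2.09], [-2.65, 2.65]. Speed limits (rad/s): [2.22, 2.22, 2.79, 2.79, 3.14, 3.14, 3.14].

INTERFACE

Orientations are given as a 3x3 rotation matrix whose columns are the frame's x, y, z axes.
In Python, from rig import sense, viewer, job gives the robot as it stands.
- The arm moves only by the tool move_arm, never from a script. Its arguments are lists of equal length, an entry for each row: "travel": the shift along the tool's x, y, z in mm, a list of three; "angular": the turn, a rotation vector about the tool's x, y, z in degrees, a list of three; "fingers": the opening, from -1 (shut) to 1 (fully open). In form: {"travel": [[dx, dy, dz], ...], "angular": [[ax, ay, az], ...], "fingers": [fingers, ...]}. A call has exactly 10 rows; each row is the pose to reach, as a shift and turn from the pose measured when the call began, along the tool's axes at that moment; what a row does not reach only later rows make up. A row lasts 1/10 s, in which the tool goes at most 50 mm and 8.59 degrees, less where a joint would pass 70% of its speed; a pose out of reach is approached as far as the arm can. A call with a gripper value outside its range is refused whole. The fingers move at their own pace and stop on an object; "force" is the grip in N (left out, the last holds). Time passes only in rows, so rows that repeat a pose let the fingers close, or fill a call up. It gives the time, the measured TCP pose, the force and the opening at its end, in the units of the state.
- sense(): the state, without advancing time (a new reading comes with each control period).
- viewer.capture(name): name is "side" or "top"; returns a dict with "frame" (400x640x3 uint8, red, green, blue), "K" (3x3 intrinsics, pixels), "k1" (the pictures are not rectified: a ray, as slopes to the right and down, at radius r is drawn at 1 + k1 r^2 times it, then the intrinsics apply), "rvec" (rotation vector, rad) and "tvec" (3), from world to camera coordinates, as OpenCV has them. Camera axes: x right, y down, z forward; pixel columns grow to the right and rows downward; lengths in m; the calibration is good to about 2 mm. A picture is of the moment at which its call begins. There is no depth.
- job.hand_in(): hands the job in, once; it reports no verdict.
The state is a dict: "time": time; "joints": joint angles; "dq": joint speeds; "effort": joint torques, N m; "position": TCP position; "ee_rot": TCP orientation; "contact_force": force on the tool from outside, world axes, zero at the start; "ft_torque": the same for the moment, N m; "finger_gap": finger opening in m.
Only numpy, scipy, OpenCV 4.12 (cv2) and the standard library are available. Lean on these libraries where they do the work, as an engineer would, in place of code of your own. Each camera call takes 0.05 s, during which the arm holds its last target.

TASK

Push the empty round pan across the bench, without picking it up, until it sits home in the dispenser's pot stop under the spout. Then press the dispenser's paddle right down and keep it down until the portion of three seed balls has dropped into the pan, and let the paddle come back up so that the other two stay waiting in the chute behind the closed gate. Do not touch the seed balls, grasp or lift nothing, and leave the rest of the bench as it stands.

Things in the scene. Friction and masses are not known exactly. Their poses are not given: they have to be found in the camera images.
- pan: the empty round black plastic pan, loose on the bench, about 220 g: 150 mm across its rim, 134 at its foot, 55 tall, wall 4 (rim 6), open at the top. Origin under its centre, z up. It slides on the bench (friction about 0.6). It starts 130 to 200 mm short of home on the spout side of the dispenser, up to 40 mm off the line through the spout
- pan_home (a point): point on the bench where the pan's origin lies when it sits home. It turns with the dispenser, a fixed sloping aluminium chute on a grey stand. Its +y runs level along the chute from the spout uphill to the paddle; z up. The pan is pushed home along +y. All y, z below are mm in this frame. The base plate spans y 97 to 302, x -65 to 65; flares at the chute's top (y 255 to 315) reach z 225
- pot_stop (a point): middle of the upper edge of the pot stop, at y 94, z 60 in the frame of pan_home: a bent grey sheet 60 mm tall, open to -y, on the front of the stand. Its two slanted wings, faced with smooth white nylon strips, bear on the pan's rim about 41 degrees to either side of +y, stop it and centre it
- spout (a point): centre of the spout's open underside, 37 (x) by 47 mm, at y 14, z 92 in the frame of pan_home; the balls drop straight out of it. The spout's end plate stands at y -13, its underside at z 87, its sides at x = -21 and 21; so whatever pushes the pan has free room above z 80 only at y below -15
- gate (a point): middle of the lower edge of the steel gate plate, on the lever's downhill end; it hangs across the chute 11 mm above the chute floor when shut and swings up and out by about 27 mm when the paddle is right down. Shut, it holds the row of five balls
- rocker (a joint): angle of the rocking lever, hinged across the chute at y 107, z 156 in the frame of pan_home. 0: paddle up, gate shut; 0.45 rad: paddle right down, at its stop. A spring returns it: at the paddle's middle 3 N at first, 6 N at the end. Beyond 0.35 the balls run, while a roller pin on the lever holds back balls 4 and 5. The three take about 1 s; a ball still under the gate is caught if it shuts early
- paddle (a point): middle of the upper face of the black paddle at the lever's uphill end, 46 (x) by 58 mm (y), 6 thick; it moves with the lever. Up: at y 209, z 240 in the frame of pan_home, the face rising 0.18 rad towards +y. Right down: at y 234, z 188, falling 0.27 rad. The chute, 42 mm wide, is below it, nothing above it
- ball1_center (a point): centre of seed ball 1, 32 across, 25 g, brown; number 1 in the chute's row counted from the gate. Balls 1 to 3 are the portion that drops, 4 and 5 are those that stay
- ball2_center (a point): centre of seed ball 2, 32 across, 25 g, brown; number 2 in the chute's row counted from the gate. Balls 1 to 3 are the portion that drops, 4 and 5 are those that stay
- ball3_center (a point): centre of seed ball 3, 32 across, 25 g, brown; number 3 in the chute's row counted from the gate. Balls 1 to 3 are the portion that drops, 4 and 5 are those that stay
- ball4_center (a point): centre of seed ball 4, 32 across, 25 g, brown; number 4 in the chute's row counted from the gate. Balls 1 to 3 are the portion that drops, 4 and 5 are those that stay
- ball5_center (a point): centre of seed ball 5, 32 across, 25 g, brown; number 5 in the chute's row counted from the gate. Balls 1 to 3 are the portion that drops, 4 and 5 are those that stay
- tumbler: drinking tumbler, white, 203 tall, 94 wide, loop handle to its +y; origin under its centre (sizes in mm). Leave it alone
- sprayer: clear hand sprayer with a grey head, 220 tall, 74 across; origin under its centre (sizes in mm). Leave it alone
- claypot: small empty terracotta pot, 84 across, 78 tall, close to the near side of the dispenser; origin under its centre (sizes in mm). Leave it alone
- dibber: wooden dibber lying down, 216 long, 33 thick; origin on the bench near the middle of its length, long axis along its x (sizes in mm). Leave it alone
- trowel: hand trowel lying down, 320 long, 80 wide, 30 high; origin on the bench near the neck, blade to its +x (sizes in mm). Leave it alone
- snips: pair of snips lying flat, 165 long, 80 wide, 10 high; origin on the bench near the middle, blades to its +x (sizes in mm). Leave it alone
Things that resemble listed ones, but are neither listed nor needed, are in the scene too. What is shaped like the pan but red or yellow is not meant.

How it is judged:
By the outcome, as a careful person would: the job done as asked, in the order asked, and still so for the second after the job is handed in, with the robot touching nothing.
It also fails if it takes over 61 s, if anything falls off the work surface, if the arm or the gripper's body presses on something with over 40 N, if the wrist force passes 120 N, or if a joint passes its speed limit or range.

## Working session

There is one attempt and no reset: what is moved stays moved. The work goes in short steps, Python scripts to look and compute and a tool call to move; the robot and the scene stay as the last step left them, time stands still between calls to the robot, and variables do not carry over. Pictures are saved under pics/ and viewed, and the job is handed in when it is done.

Besides the shell and the picture viewer there is one more tool, called after "Call:" as a command line: name --argument value ..., lists and objects as JSON in quotes. move_arm: Moves the arm, as the interface text tells. Its arguments: {"type":"object","properties":{"travel":{"type":"array"},"angular":{"type":"array"},"fingers":{"type":"array"},"force":{"type":"number"}},"required":["travel","angular","fingers"]}

```bash
ls; mkdir -p pics; python3 - <<'E'
from rig import sense, viewer
import cv2
s=sense();print(s)
for n in("side","top"):
    c=viewer.capture(n);cv2.imwrite(f"pics/{n}0.png",c["frame"][:,:,::-1]);print(n,c["K"].tolist(),c["k1"],c["rvec"],c["tvec"])
E
```

```text
pics
{'time': 0.0, 'joints': array([-1.2262019 ,  0.33390239,  0.03988575,  1.46630413, -0.01337056,
        1.34329358, -0.05852694]), 'dq': array([ 7.24301308e-04,  9.77296542e-05,  4.13163306e-04,  4.86967604e-04,
        2.07042972e-04, -7.34356248e-04, -5.73777003e-04]), 'effort': array([-1.45927166e-03, -6.56364155e+01,  1.33446246e+00, -4.03805709e+01,
       -5.98164042e-02,  4.46765008e-02,  1.19718584e-04]), 'position': array([0.2789348 , 0.58659814, 0.23564886]), 'ee_rot': array([[-9.03107864e-01,  4.29413388e-01, -5.72660698e-04],
       [ 4.29413746e-01,  9.03106564e-01, -1.53884152e-03],
       [-1.43625515e-04, -1.63564825e-03, -9.99998652e-01]]), 'contact_force': array([ 0.2645836 ,  0.35106042, -0.12786506]), 'ft_torque': array([0.00549892, 0.017132  , 0.025561  ]), 'finger_gap': 0.08702655587232533}
side [[475.87526173595995, 0.0, 322.2486568831089], [0.0, 475.87526173595995, 198.27990338728358], [0.0, 0.0, 1.0]] -0.01948355557555655 [ 0.45855136 -2.64563523  1.26861576] [0.5538449  0.2388579  1.26374369]
top [[418.5506190828512, 0.0, 320.4322382307224], [0.0, 418.5506190828512, 198.81212741959902], [0.0, 0.0, 1.0]] -0.06680119669402505 [ 2.16289585 -2.13958024  0.19279033] [-0.02519535  0.60556711  1.46566152]
```

View pics/side0.png

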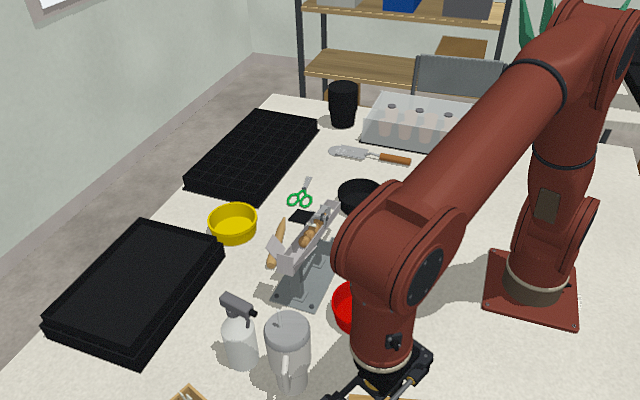

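View pics/top0.png

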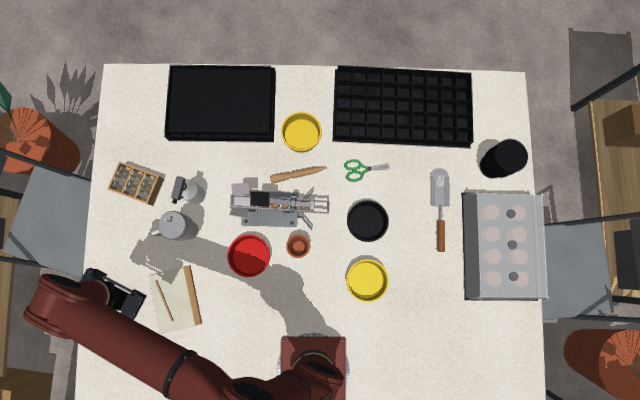

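Top view: the dispenser spans about (230–330, 180–228), with the black paddle near (260,199) and the spout end near (325,205). There are two yellow pans at (301,132) and (367,280), a red one at (249,256), a black round pan at (368,220), and a tall black pot at (503,158). The black pan at (368,220) fits the description: black, shallow, on the spout side. I'll confirm it in a crop.

```bash
cat > h.py <<'E'
import numpy as np, cv2
from rig import sense, viewer
def cap(n):
    c=viewer.capture(n); c["R"]=cv2.Rodrigues(np.array(c["rvec"],float))[0]; c["t"]=np.array(c["tvec"],float).ravel(); return c
def und(c,uv):
    K=c["K"]; uv=np.atleast_2d(np.array(uv,float))
    d=np.array([c["k1"],0,0,0,0.])
    return cv2.undistortPoints(uv.reshape(-1,1,2),np.array(K),d).reshape(-1,2)
def plane(c,uv,z):
    p=und(c,uv); r=np.c_[p,np.ones(len(p))]@c["R"]; o=-c["R"].T@c["t"]
    s=(z-o[2])/r[:,2]; return o+r*s[:,None]
def proj(c,P):
    P=np.atleast_2d(np.array(P,float))
    return cv2.projectPoints(P.reshape(-1,1,3),np.array(c["rvec"],float),c["t"],np.array(c["K"]),np.array([c["k1"],0,0,0,0.]))[0].reshape(-1,2)
def tri(c1,u1,c2,u2):
    A=[];b=[]
    for c,u in((c1,u1),(c2,u2)):
        r=np.r_[und(c,u)[0],1]@c["R"]; r/=np.linalg.norm(r); o=-c["R"].T@c["t"]; M=np.eye(3)-np.outer(r,r); A.append(M); b.append(M@o)
    return np.linalg.lstsq(np.vstack(A),np.hstack(b),rcond=None)[0]
E
python3 - <<'E'
from h import *
c=cap("top");f=c["frame"][:,:,::-1]
cv2.imwrite("pics/t1.png",cv2.resize(f[160:260,225:405],None,fx=4.4,fy=4.4,interpolation=cv2.INTER_CUBIC))
c=cap("side");f=c["frame"][:,:,::-1]
cv2.imwrite("pics/s1.png",cv2.resize(f[165:335,225:405],None,fx=3.5,fy=3.5,interpolation=cv2.INTER_CUBIC))
E
```

```text
(no output)
```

View pics/t1.png

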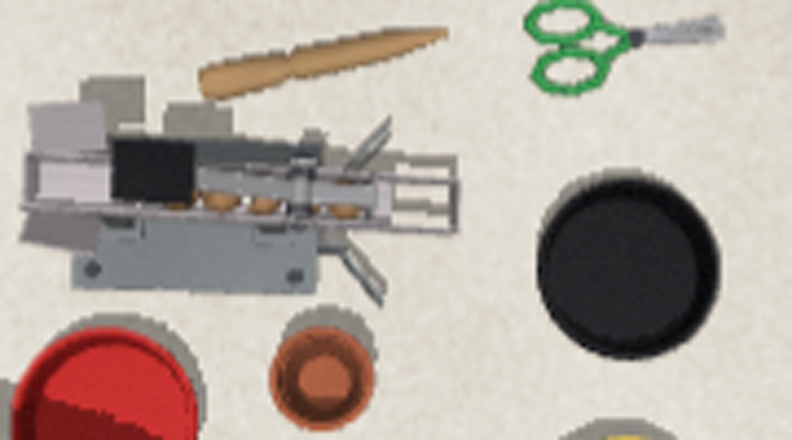

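View pics/s1.png

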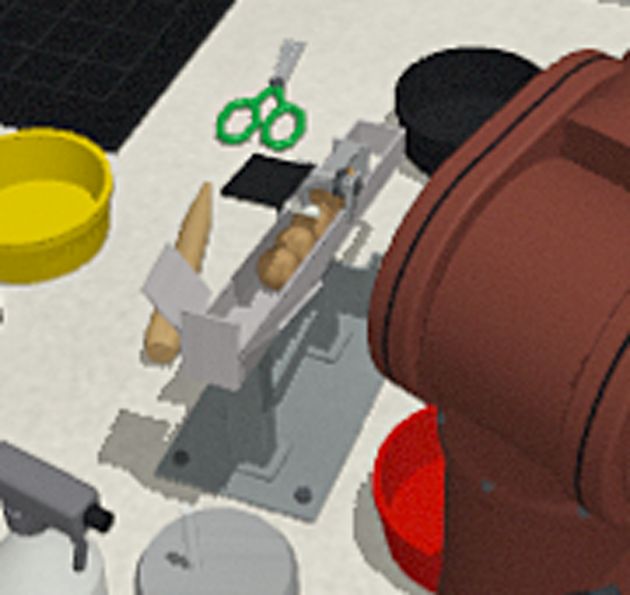

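```bash
cat > fit.py <<'E'
from h import *
t=cap("top");s=cap("side")
T=lambda u,v:[225+u/4.4-.5*(1-1/4.4),160+v/4.4-.5*(1-1/4.4)]
S=lambda u,v:[225+u/3.5-.36,165+v/3.5-.36]
a=.18;dy=29*np.cos(a);dz=29*np.sin(a)
obs=[(t,T(317,294),(-65,97,6)),(t,T(72,290),(-65,302,6)),
(t,T(112,136),(23,209+dy,240+dz)),(t,T(112,199),(-23,209+dy,240+dz)),(t,T(196,139),(23,209-dy,240-dz)),(t,T(196,202),(-23,209-dy,240-dz)),
(s,S(316,521),(-65,302,6)),(s,S(155,474),(65,302,6)),
(s,S(222,191),(23,209+dy,240+dz)),(s,S(281,206),(-23,209+dy,240+dz)),(s,S(257,154),(23,209-dy,240-dz)),(s,S(316,165),(-23,209-dy,240-dz))]
W=np.array([plane(c,u,m[2]/1e3)[0,:2] for c,u,m in obs]);M=np.array([m[:2] for *_,m in obs])/1e3
mc,wc=M.mean(0),W.mean(0);H=(M-mc).T@(W-wc)
th=np.arctan2(H[0,1]-H[1,0],H[0,0]+H[1,1]);R=np.array([[np.cos(th),-np.sin(th)],[np.sin(th),np.cos(th)]])
home=wc-R@mc
print("theta",np.degrees(th),"home",home);print(np.round(1e3*((W-home)@R-M),1))
# pan from rim mask in top
f=t["frame"];g=f.max(2).astype(int);m=((g<60)*255).astype(np.uint8);m[:,:330]=0;m[:,430:]=0;m[:180]=0;m[265:]=0
k,_=cv2.findContours(m,cv2.RETR_EXTERNAL,cv2.CHAIN_APPROX_NONE);k=max(k,key=cv2.contourArea)
pts=k.reshape(-1,2).astype(float);w=plane(t,pts,.055)[:,:2]
A=np.c_[2*w,np.ones(len(w))];x=np.linalg.lstsq(A,(w**2).sum(1),rcond=None)[0];r=np.sqrt(x[2]+x[0]**2+x[1]**2)
res=np.hypot(*(w-x[:2]).T)-r
print("pan",x[:2],"r",r,"res",np.abs(res).max(),"in home frame",(x[:2]-home)@R*1e3)
E
python3 fit.py
```

```text
theta -0.30255823559212813 home [ 0.57294933 -0.03123429]
[[ 0.   0.8]
 [-0.2  0.2]
 [ 1.1  0.9]
 [ 1.7 -0.9]
 [ 1.8 -0.9]
 [ 2.1 -2.5]
 [ 0.4  0.4]
 [-0.5  0.5]
 [-1.8 -0.1]
 [ 0.5  0.9]
 [-3.7  1.6]
 [-1.5 -0.8]]
pan [ 0.52808411 -0.18676519] r 0.07137269001963704 res 0.002190190831362307 in home frame [ -44.04329716 -155.7656423 ]
```

```bash
cat >> h.py <<'E'
def rel(p,yaw=None):
    """travel mm (tool axes) and rotvec deg for world target p; yaw=world angle (deg) of tool x, tool down"""
    s=sense();R=np.array(s["ee_rot"]);d=R.T@(np.array(p)-s["position"])*1e3
    a=np.radians(90 if yaw is None else yaw)
    Rt=np.array([[np.cos(a),np.sin(a),0],[np.sin(a),-np.cos(a),0],[0,0,-1]])
    rv=cv2.Rodrigues(R.T@Rt)[0].ravel()
    return np.round(d,1),np.round(np.degrees(rv),2)
E
python3 - <<'E'
from h import *
t=cap("top");f=t["frame"]
print("claypot",plane(t,[[298,245]],.078)[0],"yellow",plane(t,[[367,281]],.055)[0])
hsv=cv2.cvtColor(f,cv2.COLOR_RGB2HSV)
def circ(m,z,n):
    k,_=cv2.findContours(m,cv2.RETR_EXTERNAL,cv2.CHAIN_APPROX_NONE);k=max(k,key=cv2.contourArea)
    h=cv2.convexHull(k).reshape(-1,2).astype(float);(c,r)=cv2.minEnclosingCircle(plane(t,h,z)[:,:2].astype(np.float32));print(n,c,r)
y=cv2.inRange(hsv,(18,100,60),(35,255,255));y[:260]=0;circ(y,.055,"yellow");
r=cv2.inRange(hsv,(0,90,30),(14,255,255));r[:225]=0;r[265:]=0;r[:,:280]=0;r[:,320:]=0;circ(r,.078,"clay")
g=f.max(2)
print(g[220,340:398]);print(g[175:265,368])
for p in([.48,.2,.36],[.5,-.28,.36],[.528,-.29,.2]):print(p,rel(p))
E
```

```text
claypot [0.4373381  0.05869025 0.078     ] yellow [ 0.31468871 -0.18457613  0.055     ]
yellow (0.3174241781234741, -0.18490365147590637) 0.07556050270795822
clay (0.4351574182510376, 0.05991356819868088) 0.04133784398436546
[228 224 223 227 230 229 221  43  42  35  41  40  39  40  40  41  39  40
  39  40  40  41  38  40  39  41  38  34  40  38  40  39  40  39  40  40
  39  40  42  39  37  39  36  20  17  13  19  27 115 224 224 224 225 225
 223 223 223 225]
[221 221 222 223 225 226 226 227 227 228 228 227 226 225 226 227 226 225
 224 224 225 226 225 177 145  89  35  22  17  20  30  35  39  35  38  38
  38  38  38  38  39  40  40  38  41  40  38  38  38  39  40  42  41  40
  39  40  40  40  41  43  40  42  27  20  14  37  45 206 227 227 228 229
 228 227 228 230 229 227 226 227 165 143 143 138 205 230 163 159 226 232]
[0.48, 0.2, 0.36] (array([-347.6, -263.2, -123.5]), array([-2.000e-02,  1.000e-02,  6.457e+01]))
[0.5, -0.28, 0.36] (array([-571.8, -688.1, -123.4]), array([-2.000e-02,  1.000e-02,  6.457e+01]))
[0.528, -0.29, 0.2] (array([-601.4, -685.1,   36.6]), array([-2.000e-02,  1.000e-02,  6.457e+01]))
```

Call:
move_arm --travel '[[0, 0, -50], [0, 0, -90], [-30, -20, -123], [-75, -55, -123], [-115, -85, -123], [-155, -115, -123], [-195, -145, -123], [-235, -175, -123], [-275, -205, -123], [-315, -235, -123]]' --angular '[[0, 0, 0], [0, 0, 0], [0, 0, 8], [0, 0, 16], [0, 0, 24], [0, 0, 32], [0, 0, 40], [0, 0, 48], [0, 0, 56], [0, 0, 64.5]]' --fingers '[1, 1, 1, 1, 1, 1, 1, 1, 1, 1]'

```text
time: 1.35
position: [0.4599, 0.2437, 0.3597]
ee_rot: [[0.004, 1.0, 0.0], [1.0, -0.004, 0.0], [0.0, 0.0, -1.0]]
contact_force: [0.5, -0.3, -0.3]
finger_gap: 0.0868
```

```bash
python3 - <<'E'
from h import *
s=sense();print(s["time"],s["position"],s["joints"])
for p in([.5,-.28,.36],[.528,-.29,.2]):print(p,rel(p))
E
```

```text
1.35 [0.45991589 0.24366369 0.35972963] [-0.92767516  0.01817522  0.36375866  1.58687793 -0.00669029  1.53735011
 -0.56823583]
[0.5, -0.28, 0.36] (array([-5.235e+02,  4.240e+01, -5.000e-01]), array([ 0.01, -0.02, -0.26]))
[0.528, -0.29, 0.2] (array([-533.4,   70.4,  159.5]), array([ 0.01, -0.02, -0.26]))
```

Call:
move_arm --travel '[[-50, 8, 0], [-100, 16, 0], [-150, 24, 0], [-200, 32, 0], [-250, 40, 0], [-300, 48, 0], [-350, 54, 0], [-400, 60, 0], [-450, 66, 0], [-500, 70, 0]]' --angular '[[0, 0, 0], [0, 0, 0], [0, 0, 0], [0, 0, 0], [0, 0, 0], [0, 0, 0], [0, 0, 0], [0, 0, 0], [0, 0, 0], [0, 0, 0]]' --fingers '[1, 1, 1, 1, 1, 1, 1, 1, 1, 1]'

```text
time: 2.35
position: [0.5272, -0.2513, 0.36]
ee_rot: [[0.003, 1.0, 0.002], [1.0, -0.003, 0.0], [0.0, 0.002, -1.0]]
contact_force: [0.6, -0.3, -0.8]
finger_gap: 0.0869
```

```bash
python3 - <<'E'
from h import *
s=sense();print(s["time"],s["position"],s["joints"])
for p in([.53,-.30,.2],[.53,-.30,.03]):print(p,rel(p))
c=cap("side");cv2.imwrite("pics/s2.png",c["frame"][:,:,::-1])
E
```

```text
2.35 [ 0.52721541 -0.2512801   0.35997521] [-0.37094868  0.20474205  0.89196037  1.46074135 -0.16007368  1.55034815
  0.51047037]
[0.53, -0.3, 0.2] (array([-48.8,   2.7, 160. ]), array([ 0.09, -0.03, -0.19]))
[0.53, -0.3, 0.03] (array([-48.9,   2.4, 330. ]), array([ 0.09, -0.03, -0.19]))
```

View pics/s2.png

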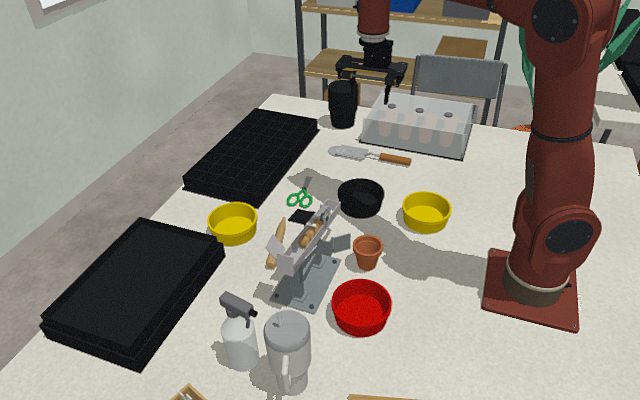

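Side view is now clear. The black pan is at (360,197), open and shallow, next to the spout end at (330,210). The yellow pans are at (427,212) and (232,223), the red one at (361,307). I'll enlarge for confirmation and a second measurement.

```bash
python3 - <<'E'
from h import *
c=cap("side");f=c["frame"]
cv2.imwrite("pics/s3.png",cv2.resize(f[170:320,255:395,::-1],None,fx=4,fy=4,interpolation=cv2.INTER_CUBIC))
m=((f.max(2)<75)*255).astype(np.uint8);m[:170]=0;m[225:]=0;m[:,:333]=0;m[:,392:]=0
k,_=cv2.findContours(m,cv2.RETR_EXTERNAL,cv2.CHAIN_APPROX_NONE);k=max(k,key=cv2.contourArea);print(cv2.boundingRect(k))
p=k.reshape(-1,2)
# upper (far) rim arc: topmost pixel per column, on plane z=.055
cols=sorted(set(p[:,0]));a=np.array([[u,p[p[:,0]==u][:,1].min()-.5] for u in cols[2:-2]],float)
w=plane(c,a,.055)[:,:2];A=np.c_[2*w,np.ones(len(w))]
# known radius: linear circle fit then fixed-r refinement
x=w.mean(0)
for _ in range(50):
    d=w-x;n=np.hypot(*d.T);J=-d/n[:,None];x=x-np.linalg.lstsq(J,n-.075,rcond=None)[0]
print("pan side",x,np.abs(np.hypot(*(w-x).T)-.075).max())
E
```

```text
(338, 179, 46, 40)
pan side [ 0.52958264 -0.18567967] 0.0030374909944290707
```

View pics/s3.png

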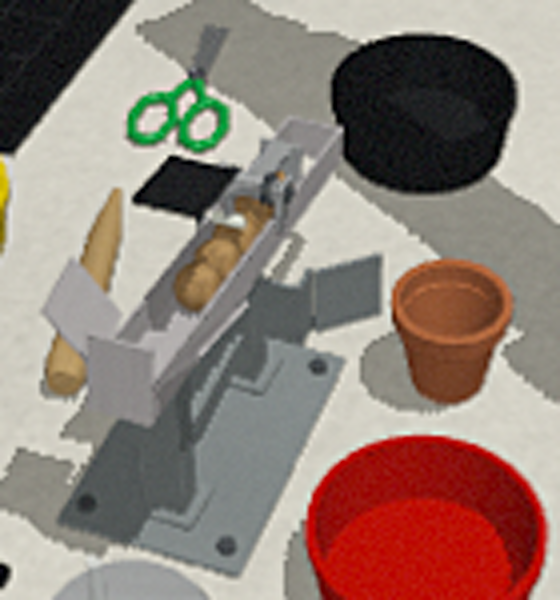

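The crop confirms the black pan; both views agree on (0.529, −0.186). Next I descend behind it.

Call:
move_arm --travel '[[-20, 1, 45], [-38, 2, 90], [-40, 2, 135], [-40, 2, 180], [-40, 2, 225], [-40, 2, 265], [-40, 2, 295], [-40, 2, 315], [-40, 2, 327], [-40, 2, 327]]' --angular '[[0, 0, 0], [0, 0, 0], [0, 0, 0], [0, 0, 0], [0, 0, 0], [0, 0, 0], [0, 0, 0], [0, 0, 0], [0, 0, 0], [0, 0, 0]]' --fingers '[1, 1, 1, 1, 1, 1, 1, 1, 1, 1]'

```text
time: 3.45
position: [0.5253, -0.2977, 0.0313]
ee_rot: [[0.014, 1.0, -0.003], [1.0, -0.014, -0.003], [-0.003, -0.003, -1.0]]
contact_force: [-0.2, -0.4, -0.0]
finger_gap: 0.087
```

```bash
python3 - <<'E'
from h import *
s=sense();print(s["time"],s["position"],s["contact_force"],s["joints"])
for p in([.529,-.2565,.032],[.573,-.1115,.032],[.573,-.1015,.032]):print(p,rel(p))
c=cap("side");cv2.imwrite("pics/s4.png",cv2.resize(c["frame"][100:250,290:440,::-1],None,fx=4,fy=4,interpolation=cv2.INTER_CUBIC))
E
```

```text
3.45 [ 0.52534009 -0.29772134  0.03128892] [-0.22454471 -0.43750287 -0.00393942] [-0.15497543  0.53410915  0.76027298  1.81698122 -0.43504583  0.96751962
  0.77515082]
[0.529, -0.2565, 0.032] (array([41.3,  3.1, -0.8]), array([-0.18,  0.16, -0.81]))
[0.573, -0.1115, 0.032] (array([186.9,  45. ,  -1.4]), array([-0.18,  0.16, -0.81]))
[0.573, -0.1015, 0.032] (array([196.9,  44.9,  -1.4]), array([-0.18,  0.16, -0.81]))
```

View pics/s4.png

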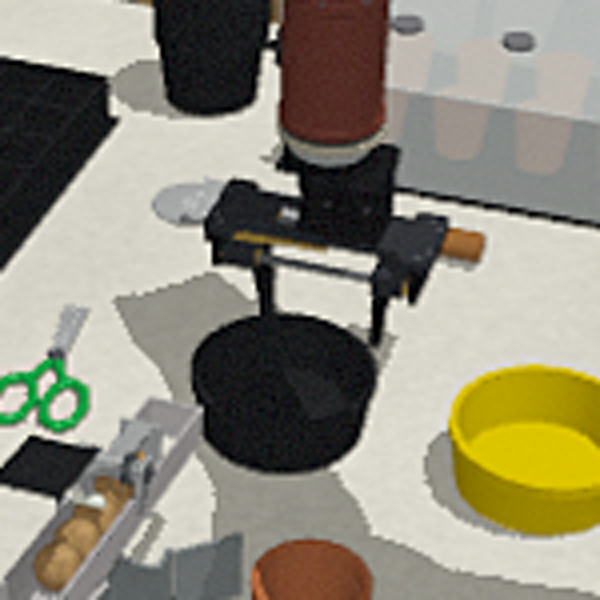

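Call:
move_arm --travel '[[16, 2, -1], [28, 3, -1], [36, 3, -1], [42, 3, -1], [48, 5, -1], [56, 7.5, -1], [65, 10, -1], [74, 13, -1], [83, 15.5, -1], [92, 18, -1]]' --angular '[[0, 0, -0.5], [0, 0, -0.5], [0, 0, -0.5], [0, 0, -0.5], [0, 0, -0.5], [0, 0, -0.5], [0, 0, -0.5], [0, 0, -0.5], [0, 0, -0.5], [0, 0, -0.5]]' --fingers '[1, 1, 1, 1, 1, 1, 1, 1, 1, 1]'

```text
time: 4.5
position: [0.5457, -0.2061, 0.0334]
ee_rot: [[0.006, 1.0, -0.001], [1.0, -0.006, -0.004], [-0.004, -0.001, -1.0]]
contact_force: [-1.2, -4.6, 4.3]
finger_gap: 0.0873
```

```bash
python3 - <<'E'
from h import *
s=sense();print(s["time"],s["position"],s["contact_force"])
for p in([.573,-.1115,.032],[.573,-.1015,.032]):print(p,rel(p))
c=cap("side");cv2.imwrite("pics/s5.png",cv2.resize(c["frame"][130:280,270:420,::-1],None,fx=4,fy=4,interpolation=cv2.INTER_CUBIC))
E
```

```text
4.5 [ 0.54571631 -0.20606953  0.03340517] [-1.20418706 -4.64589944  4.33904241]
[0.573, -0.1115, 0.032] (array([94.7, 26.8,  1. ]), array([-0.07,  0.23, -0.32]))
[0.573, -0.1015, 0.032] (array([104.7,  26.7,   1. ]), array([-0.07,  0.23, -0.32]))
```

View pics/s5.png

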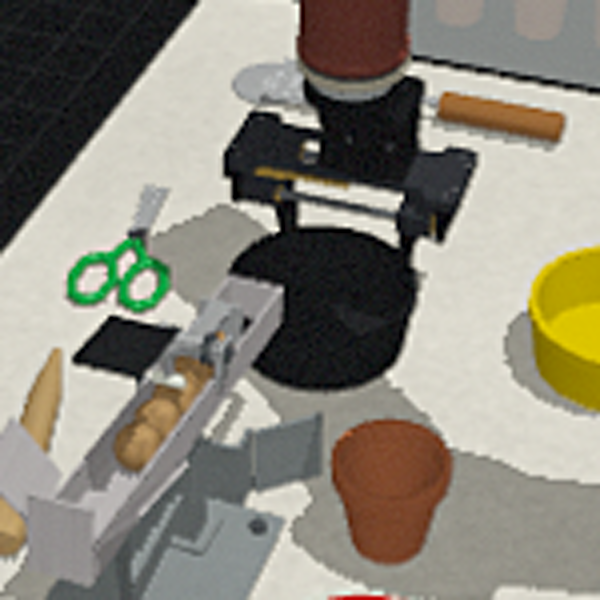

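Call:
move_arm --travel '[[7, 2.5, -2], [14, 5, -2], [22, 8, -2], [30, 11, -2], [38, 14, -2], [46, 17, -2], [54, 20, -2], [62, 23, -2], [70, 26, -2], [75, 27, -2]]' --angular '[[0, 0, 0], [0, 0, 0], [0, 0, 0], [0, 0, 0], [0, 0, 0], [0, 0, 0], [0, 0, 0], [0, 0, 0], [0, 0, 0], [0, 0, 0]]' --fingers '[1, 1, 1, 1, 1, 1, 1, 1, 1, 1]'

```text
time: 5.55
position: [0.5741, -0.128, 0.0349]
ee_rot: [[0.003, 1.0, -0.001], [1.0, -0.003, -0.002], [-0.002, -0.001, -1.0]]
contact_force: [-0.4, -2.4, 1.6]
finger_gap: 0.0869
```

```bash
python3 - <<'E'
from h import *
s=sense();print(s["time"],s["position"],s["contact_force"])
for p in([.573,-.1115,.034],[.573,-.1015,.034]):print(p,rel(p))
c=cap("side");cv2.imwrite("pics/s6.png",cv2.resize(c["frame"][150:300,260:410,::-1],None,fx=4,fy=4,interpolation=cv2.INTER_CUBIC))
c=cap("top");cv2.imwrite("pics/t6.png",cv2.resize(c["frame"][150:270,220:400,::-1],None,fx=4,fy=4,interpolation=cv2.INTER_CUBIC))
E
```

```text
5.55 [ 0.5741261  -0.1279717   0.03490412] [-0.37024309 -2.38718953  1.59929137]
[0.573, -0.1115, 0.034] (array([16.5, -1.2,  0.9]), array([-0.06,  0.14, -0.17]))
[0.573, -0.1015, 0.034] (array([26.5, -1.2,  0.8]), array([-0.06,  0.14, -0.17]))
```

View pics/s6.png

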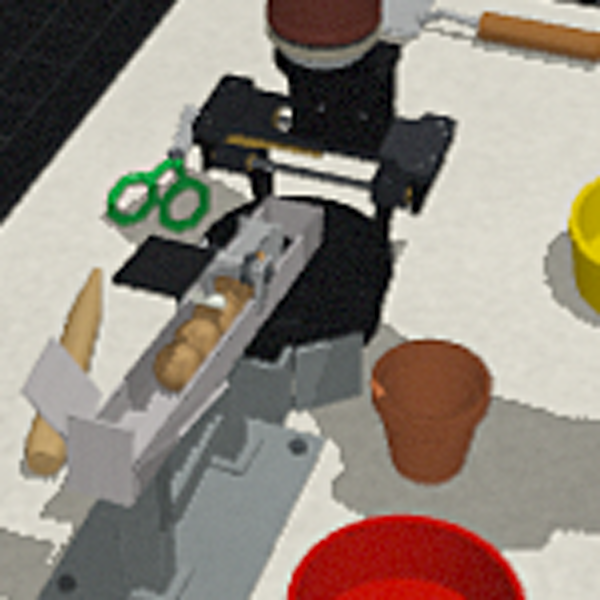

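View pics/t6.png

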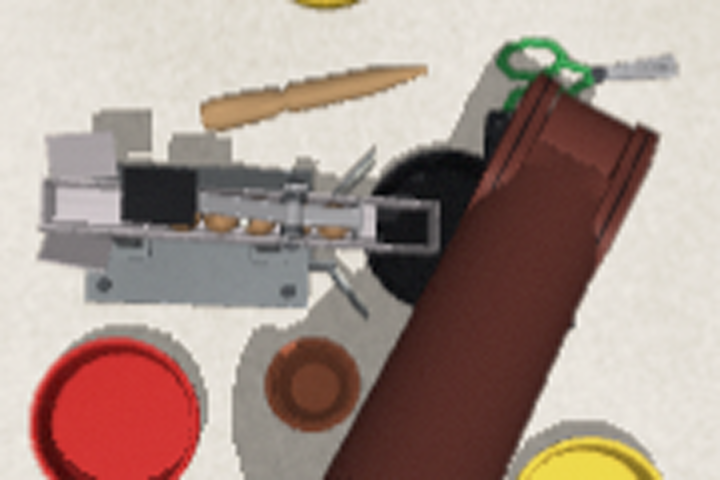

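```bash
python3 - <<'E'
from h import *
c=cap("top")
T=lambda u,v:[225+u/4.4-.4,160+v/4.4-.4]
print(plane(c,[T(390,118),T(383,305),T(347,166),T(343,247)],.06))
f=c["frame"];print(f.max(2)[180:235,318])
cv2.imwrite("pics/t7.png",cv2.resize(f[180:235,290:350,::-1],None,fx=10,fy=10,interpolation=cv2.INTER_CUBIC))
E
```

```text
[[0.64865773 0.00797225 0.06      ]
 [0.4954383  0.01183924 0.06      ]
 [0.60843907 0.0425232  0.06      ]
 [0.54205245 0.044754   0.06      ]]
[229 229 225 223 226 226 226 228 230 181 146 110  60  32  21  16  12  16
  32  98 124 103  61  41  41  31  20  23  26  22  23  95  85  43  22  23
  25  22  22  24  23  20  24  43 121 145 146 149 147 148 146 147 146 143
 142]
```

View pics/t7.png

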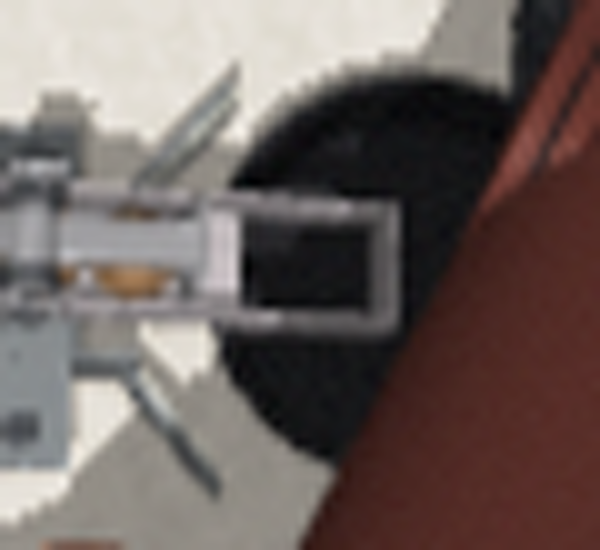

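Wing midpoints put home x at 0.572–0.575, which agrees with the fit. I'll push the last stretch slowly.

Call:
move_arm --travel '[[3, 0, 0], [6, -1, 0], [9, -1, 0], [12, -1, 0], [15, -1, 0], [17, -1, 0], [19, -1, 0], [21, -1, 0], [22, -1, 0], [23, -1, 0]]' --angular '[[0, 0, 0], [0, 0, 0], [0, 0, 0], [0, 0, 0], [0, 0, 0], [0, 0, 0], [0, 0, 0], [0, 0, 0], [0, 0, 0], [0, 0, 0]]' --fingers '[1, 1, 1, 1, 1, 1, 1, 1, 1, 1]'

```text
time: 6.7
position: [0.5729, -0.1053, 0.0349]
ee_rot: [[0.003, 1.0, -0.001], [1.0, -0.003, -0.002], [-0.002, -0.001, -1.0]]
contact_force: [-0.0, -2.1, 0.1]
finger_gap: 0.0871
```

Call:
move_arm --travel '[[0.5, 0, 0], [1, 0, 0], [1.5, 0, 0], [2, 0, 0], [2.5, 0, 0], [2.5, 0, 0], [3, 0, 0], [3, 0, 0], [3, 0, 0], [3, 0, 0]]' --angular '[[0, 0, 0], [0, 0, 0], [0, 0, 0], [0, 0, 0], [0, 0, 0], [0, 0, 0], [0, 0, 0], [0, 0, 0], [0, 0, 0], [0, 0, 0]]' --fingers '[1, 1, 1, 1, 1, 1, 1, 1, 1, 1]'

```text
time: 7.7
position: [0.5728, -0.1025, 0.0348]
ee_rot: [[0.003, 1.0, -0.001], [1.0, -0.003, -0.002], [-0.002, -0.001, -1.0]]
contact_force: [-0.2, -3.9, -0.4]
finger_gap: 0.087
```

Call:
move_arm --travel '[[0.5, 0, 0], [0.5, 0, 0], [1, 0, 0], [1, 0, 0], [1.5, 0, 0], [1.5, 0, 0], [2, 0, 0], [2, 0, 0], [2, 0, 0], [2, 0, 0]]' --angular '[[0, 0, 0], [0, 0, 0], [0, 0, 0], [0, 0, 0], [0, 0, 0], [0, 0, 0], [0, 0, 0], [0, 0, 0], [0, 0, 0], [0, 0, 0]]' --fingers '[1, 1, 1, 1, 1, 1, 1, 1, 1, 1]'

```text
time: 8.7
position: [0.5724, -0.1016, 0.0348]
ee_rot: [[0.004, 1.0, -0.002], [1.0, -0.004, -0.003], [-0.003, -0.002, -1.0]]
contact_force: [-2.1, -7.5, 0.2]
finger_gap: 0.0868
```

```bash
python3 - <<'E'
from h import *
s=sense();print(s["time"],s["position"],s["contact_force"])
c=cap("side");cv2.imwrite("pics/s8.png",cv2.resize(c["frame"][170:280,270:380,::-1],None,fx=5,fy=5,interpolation=cv2.INTER_CUBIC))
c=cap("top");cv2.imwrite("pics/t8.png",cv2.resize(c["frame"][180:235,280:350,::-1],None,fx=10,fy=10,interpolation=cv2.INTER_CUBIC))
E
```

```text
8.7 [ 0.57242598 -0.10163939  0.03482243] [-2.05656386 -7.50101457  0.19261101]
```

View pics/t8.png

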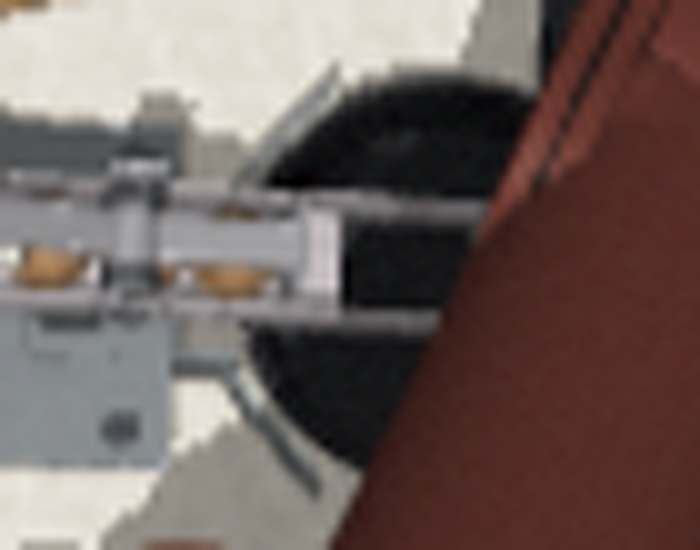

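View pics/s8.png

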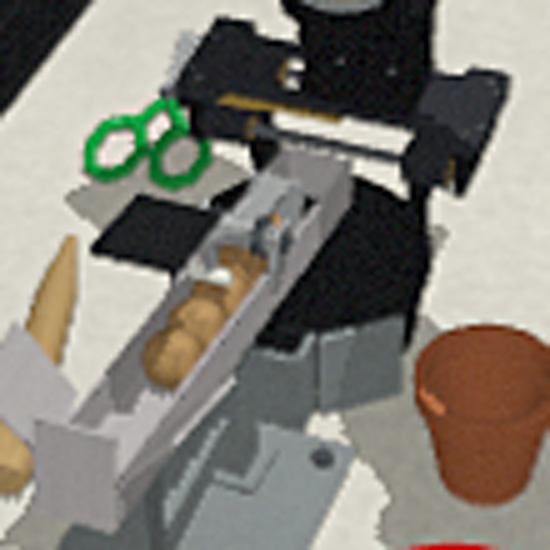

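The pan touches the +x wing first (Fx −2, gap at the −x wing). Shift the tool a little to −x and nudge again.

Call:
move_arm --travel '[[-1, 0, 0], [-1, -1, 0], [-1, -2, 0], [-1, -3, 0], [0, -3, 0], [0.5, -3, 0], [1, -3, 0], [1.5, -3, 0], [2, -3, 0], [2, -3, 0]]' --angular '[[0, 0, 0], [0, 0, 0], [0, 0, 0], [0, 0, 0], [0, 0, 0], [0, 0, 0], [0, 0, 0], [0, 0, 0], [0, 0, 0], [0, 0, 0]]' --fingers '[1, 1, 1, 1, 1, 1, 1, 1, 1, 1]'

```text
time: 9.8
position: [0.5694, -0.1, 0.0348]
ee_rot: [[0.004, 1.0, -0.002], [1.0, -0.004, -0.004], [-0.004, -0.002, -1.0]]
contact_force: [0.7, -2.2, -0.2]
finger_gap: 0.0869
```

```bash
python3 - <<'E'
from h import *
s=sense();print(s["time"],s["position"],s["contact_force"])
c=cap("top");cv2.imwrite("pics/t9.png",cv2.resize(c["frame"][180:235,280:350,::-1],None,fx=10,fy=10,interpolation=cv2.INTER_CUBIC))
E
```

```text
9.8 [ 0.56935276 -0.09997319  0.03482396] [ 0.67105804 -2.24615256 -0.2364723 ]
```

View pics/t9.png

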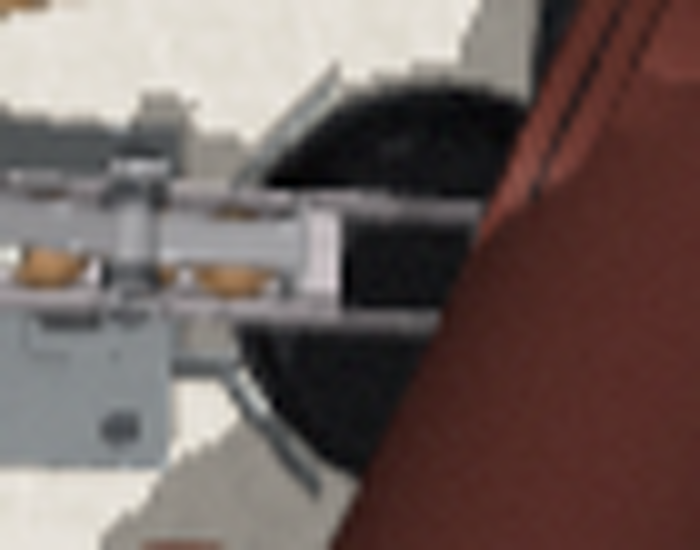

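Call:
move_arm --travel '[[0.5, 0, 0], [1, 0, 0], [1.5, 0, 0], [2, 0, 0], [2.5, 0, 0], [3, 0, 0], [3, 0, 0], [3, 0, 0], [3, 0, 0], [3, 0, 0]]' --angular '[[0, 0, 0], [0, 0, 0], [0, 0, 0], [0, 0, 0], [0, 0, 0], [0, 0, 0], [0, 0, 0], [0, 0, 0], [0, 0, 0], [0, 0, 0]]' --fingers '[1, 1, 1, 1, 1, 1, 1, 1, 1, 1]'

```text
time: 10.85
position: [0.5693, -0.0992, 0.0349]
ee_rot: [[0.006, 1.0, -0.001], [1.0, -0.006, -0.006], [-0.006, -0.001, -1.0]]
contact_force: [1.9, -9.6, -0.4]
finger_gap: 0.0868
```

```bash
python3 - <<'E'
from h import *
s=sense();print(s["time"],s["position"],s["contact_force"],s["ft_torque"])
E
```

```text
10.85 [ 0.56925275 -0.09916064  0.03494272] [ 1.87710913 -9.55126832 -0.40140847] [-2.08869834 -0.07136938 -0.22182491]
```

Call:
move_arm --travel '[[-2, 0, 0], [-3, 0.7, 0], [-3, 1.4, 0], [-2, 1.4, 0], [-1, 1.4, 0], [0, 1.4, 0], [1, 1.4, 0], [2, 1.4, 0], [2.5, 1.4, 0], [2.5, 1.4, 0]]' --angular '[[0, 0, 0], [0, 0, 0], [0, 0, 0], [0, 0, 0], [0, 0, 0], [0, 0, 0], [0, 0, 0], [0, 0, 0], [0, 0, 0], [0, 0, 0]]' --fingers '[1, 1, 1, 1, 1, 1, 1, 1, 1, 1]'

```text
time: 11.85
position: [0.5701, -0.0993, 0.0349]
ee_rot: [[0.008, 1.0, -0.002], [1.0, -0.008, -0.009], [-0.009, -0.001, -1.0]]
contact_force: [-1.7, -10.5, -0.4]
finger_gap: 0.0873
```

```bash
python3 - <<'E'
from h import *
s=sense();print(s["time"],s["position"],s["contact_force"],s["ft_torque"])
c=cap("top");cv2.imwrite("pics/t10.png",cv2.resize(c["frame"][180:235,280:350,::-1],None,fx=10,fy=10,interpolation=cv2.INTER_CUBIC))
E
```

```text
11.85 [ 0.57007247 -0.09934427  0.03492244] [ -1.65366519 -10.46137085  -0.44628041] [-2.15985062  0.27166495  0.37849808]
```

View pics/t10.png

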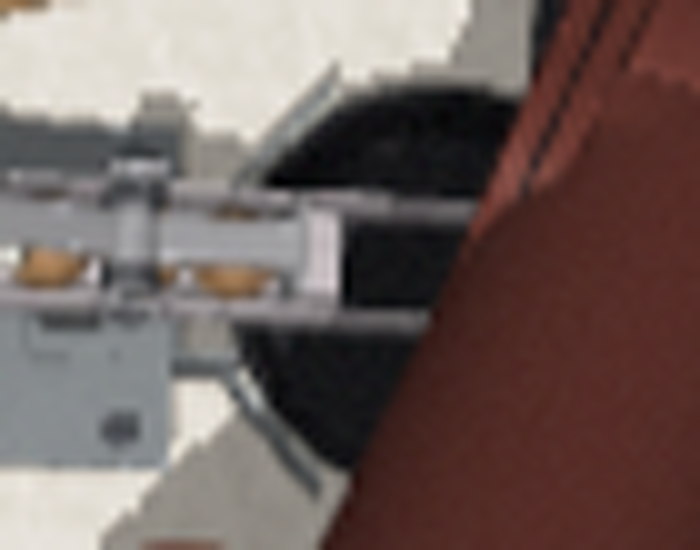

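Lateral force flips sign over 0.8 mm at the same y, so the pan bears on both wings at about 10 N. Backing off straight, rising and closing the fingers.

Call:
move_arm --travel '[[-6, 0, 0], [-20, 0, 0], [-45, 0, 0], [-70, 0, -10], [-80, 0, -50], [-80, 0, -100], [-80, 0, -150], [-80, 0, -200], [-80, 0, -250], [-80, 0, -300]]' --angular '[[0, 0, 0], [0, 0, 0], [0, 0, 0], [0, 0, 0], [0, 0, 0], [0, 0, 0], [0, 0, 0], [0, 0, 0], [0, 0, 0], [0, 0, 0]]' --fingers '[1, 1, 1, 1, 1, 0, -1, -1, -1, -1]'

```text
time: 12.9
position: [0.5694, -0.1769, 0.3381]
ee_rot: [[0.008, 1.0, -0.001], [1.0, -0.008, -0.008], [-0.008, -0.001, -1.0]]
contact_force: [1.7, 0.6, -0.1]
finger_gap: 0.0548
```

```bash
python3 - <<'E'
from h import *
s=sense();print(s["time"],s["position"],s["contact_force"],s["finger_gap"],s["joints"])
for p in([.571,.17,.33],[.571,.178,.265]):print(p,rel(p))
c=cap("side");cv2.imwrite("pics/s11.png",cv2.resize(c["frame"][170:290,250:380,::-1],None,fx=5,fy=5,interpolation=cv2.INTER_CUBIC))
c=cap("top");cv2.imwrite("pics/t11.png",cv2.resize(c["frame"][170:240,225:355,::-1],None,fx=6,fy=6,interpolation=cv2.INTER_CUBIC))
E
```

```text
12.9 [ 0.56940379 -0.17692777  0.33810189] [ 1.74233355  0.56083246 -0.06557206] 0.05475086692450069 [-0.5077437   0.2459301   0.9027692   1.47308711 -0.18456216  1.51271117
  0.38245021]
[0.571, 0.17, 0.33] (array([347. ,  -1.2,   5.2]), array([-0.04,  0.48, -0.46]))
[0.571, 0.178, 0.265] (array([355.5,  -1.2,  70.1]), array([-0.04,  0.48, -0.46]))
```

View pics/t11.png

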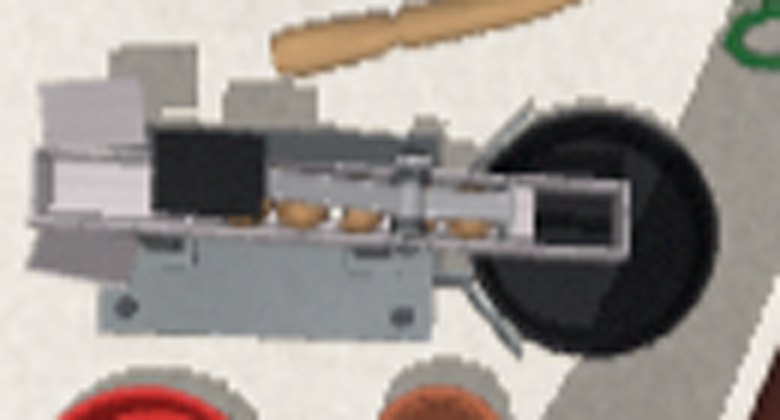

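View pics/s11.png

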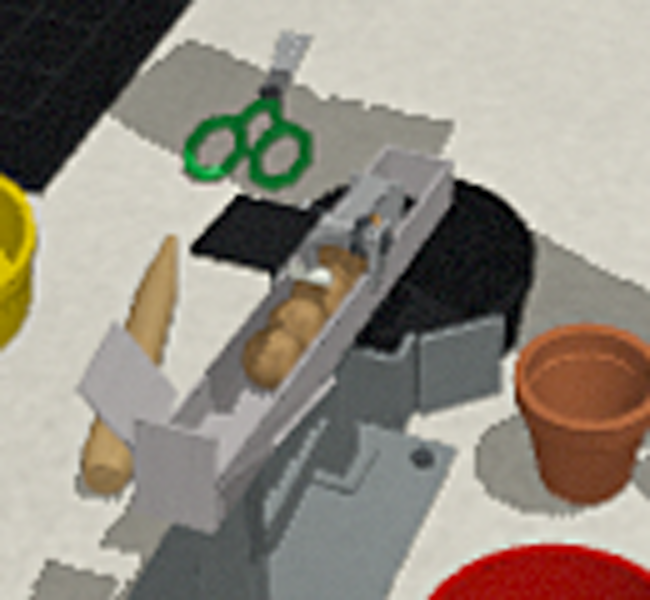

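```bash
python3 - <<'E'
from h import *
t=cap("top");s=cap("side")
T=lambda u,v:[225+u/6-.4,170+v/6-.4]
S=lambda u,v:[250+u/5-.4,170+v/5-.4]
pt=np.mean([T(150,130),T(266,132),T(267,213),T(150,210)],0)
print("paddle top",plane(t,[pt],.240)[0])
print("front L/R",plane(t,[T(150,130),T(150,210)],.245),plane(t,[T(266,132),T(267,213)],.235))
f=t["frame"];m=((f.max(2)<75)*255).astype(np.uint8);m[:183]=0;m[236:]=0;m[:,:302]=0;m[:,350:]=0
h=cv2.convexHull(np.argwhere(m>0)[:,::-1].astype(np.int32)).reshape(-1,2).astype(float)
w=plane(t,h,.055)[:,:2];w=w[w[:,1]<-.03];x=w.mean(0)
for _ in range(50):
    d=w-x;n=np.hypot(*d.T);J=-d/n[:,None];x=x-np.linalg.lstsq(J,n-.0735,rcond=None)[0]
print("pan",x,len(w),np.abs(np.hypot(*(w-x).T)-.0735).max())
E
```

```text
paddle top [0.57529709 0.17795519 0.24      ]
front L/R [[0.59596685 0.2084887  0.245     ]
 [0.55371274 0.2070046  0.245     ]] [[0.59741215 0.14881663 0.235     ]
 [0.55430625 0.14708678 0.235     ]]
pan [ 0.56970048 -0.02970598] 14 0.0013806676085547642
```

Call:
move_arm --travel '[[45, 0, 0], [90, 0, 0], [135, 0, 0], [180, 0, 0], [225, 0, 0], [265, 0, 0], [300, 0, 0], [325, 0, 0], [340, 0, 0], [345, 0, 0]]' --angular '[[0, 0, -0.5], [0, 0.5, -0.5], [0, 0.5, -0.5], [0, 0.5, -0.5], [0, 0.5, -0.5], [0, 0.5, -0.5], [0, 0.5, -0.5], [0, 0.5, -0.5], [0, 0.5, -0.5], [0, 0.5, -0.5]]' --fingers '[-1, -1, -1, -1, -1, -1, -1, -1, -1, -1]'

```text
time: 14.1
position: [0.5724, 0.1692, 0.3323]
ee_rot: [[-0.003, 1.0, -0.001], [1.0, 0.003, -0.001], [-0.001, -0.001, -1.0]]
contact_force: [-0.5, -0.7, 0.3]
finger_gap: 0.0004
```

```bash
python3 - <<'E'
from h import *
s=sense();print(s["time"],s["position"],s["contact_force"],s["finger_gap"],s["joints"])
for p in([.571,.177,.262],[.571,.180,.254],[.571,.2,.205]):print(p,rel(p))
c=cap("side");cv2.imwrite("pics/s12.png",cv2.resize(c["frame"][100:300,220:400,::-1],None,fx=3,fy=3,interpolation=cv2.INTER_CUBIC))
E
```

```text
14.1 [0.57243685 0.16920909 0.3322794 ] [-0.48828196 -0.70702477  0.31680753] 0.00037555657661116233 [-0.95207645  0.22180351  0.71795353  1.47370711 -0.14477118  1.50176873
 -0.23333205]
[0.571, 0.177, 0.262] (array([ 7.9, -1.3, 70.3]), array([-0.07,  0.06,  0.16]))
[0.571, 0.18, 0.254] (array([10.9, -1.3, 78.3]), array([-0.07,  0.06,  0.16]))
[0.571, 0.2, 0.205] (array([ 30.9,  -1.2, 127.2]), array([-0.07,  0.06,  0.16]))
```

View pics/s12.png

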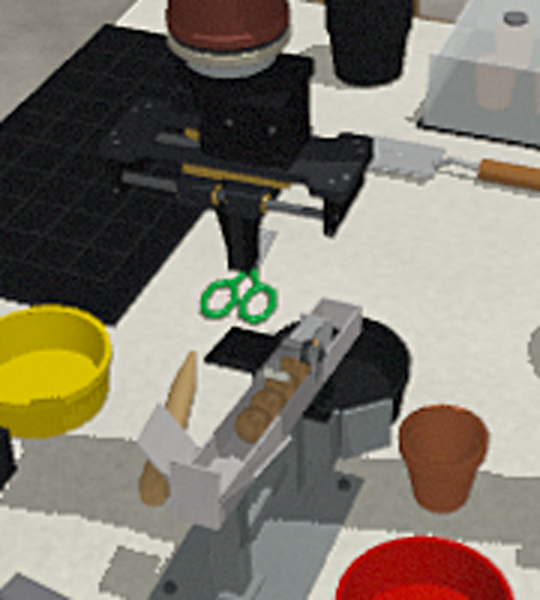

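Pan measures (0.5697, −0.0297), which matches the seated position. The closed fingers hang above the paddle. Press along the paddle's arc.

Call:
move_arm --travel '[[4, 0, 35], [8, 0, 60], [9, 0, 72], [10, 0, 77], [14, 0, 84], [19, 0, 92], [24, 0, 101], [28, 0, 110], [31, 0, 118], [33, 0, 124]]' --angular '[[0, 0, 0], [0, 0, 0], [0, 0, 0], [0, 0, 0], [0, 0, 0], [0, 0, 0], [0, 0, 0], [0, 0, 0], [0, 0, 0], [0, 0, 0]]' --fingers '[-1, -1, -1, -1, -1, -1, -1, -1, -1, -1]'

```text
time: 15.15
position: [0.5735, 0.2028, 0.2086]
ee_rot: [[-0.003, 1.0, 0.002], [1.0, 0.003, 0.0], [0.0, 0.002, -1.0]]
contact_force: [3.7, 1.4, 6.8]
finger_gap: 0.0002
```

```bash
python3 - <<'E'
from h import *
s=sense();print(s["time"],s["position"],s["contact_force"])
c=cap("side");cv2.imwrite("pics/s13.png",cv2.resize(c["frame"][140:300,240:380,::-1],None,fx=3.7,fy=3.7,interpolation=cv2.INTER_CUBIC))
E
```

```text
15.15 [0.57354031 0.20281114 0.2086174 ] [3.72233097 1.38562435 6.79859816]
```

View pics/s13.png

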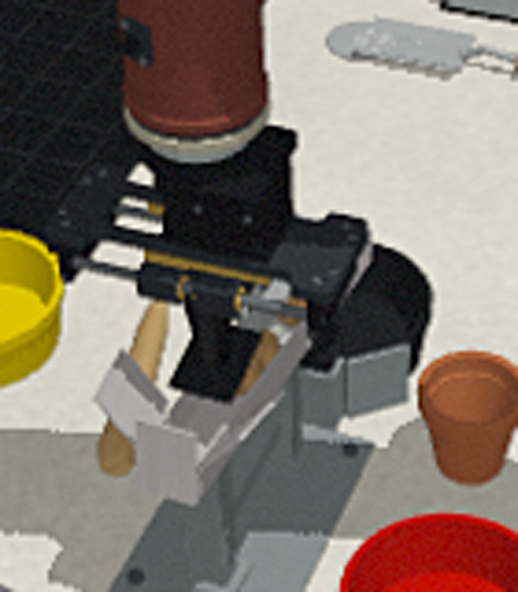

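Call:
move_arm --travel '[[0.5, 0, 1.5], [1, 0, 3], [1, 0, 4], [1, 0, 5], [1, 0, 5], [1, 0, 5], [1, 0, 5], [1, 0, 5], [1, 0, 5], [1, 0, 5]]' --angular '[[0, 0, 0], [0, 0, 0], [0, 0, 0], [0, 0, 0], [0, 0, 0], [0, 0, 0], [0, 0, 0], [0, 0, 0], [0, 0, 0], [0, 0, 0]]' --fingers '[-1, -1, -1, -1, -1, -1, -1, -1, -1, -1]'

```text
time: 16.2
position: [0.5734, 0.2045, 0.2035]
ee_rot: [[-0.003, 1.0, 0.002], [1.0, 0.003, 0.001], [0.001, 0.002, -1.0]]
contact_force: [0.2, -0.5, 8.8]
finger_gap: 0.0005
```

```bash
python3 - <<'E'
from h import *
s=sense();print(s["time"],s["position"],s["contact_force"])
c=cap("top");cv2.imwrite("pics/t14.png",cv2.resize(c["frame"][160:250,220:360,::-1],None,fx=5,fy=5,interpolation=cv2.INTER_CUBIC))
E
```

```text
16.2 [0.57340295 0.20449085 0.20350508] [ 0.17038261 -0.45692202  8.78434599]
```

View pics/t14.png

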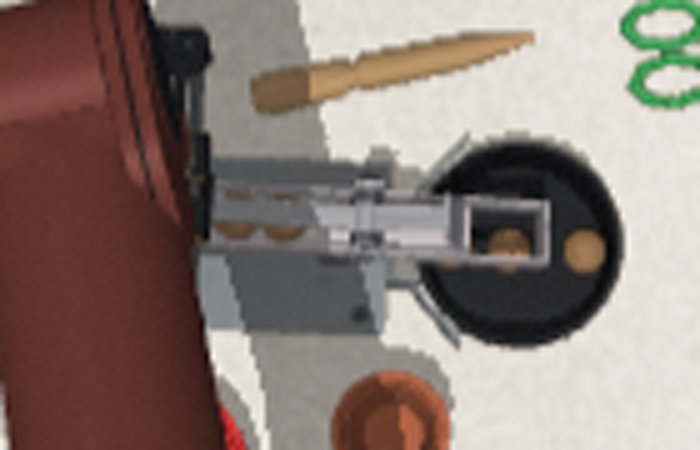

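Two balls show in the pan at (585,252) and (510,243), with a hint of a third at (450,258). Two are waiting in the chute at (235,215) and (285,215). I'll press a little more to make sure the paddle is on its stop, and hold.

Call:
move_arm --travel '[[0, 0, 1], [0, 0, 2], [0, 0, 3], [0, 0, 3], [0, 0, 3], [0, 0, 3], [0, 0, 3], [0, 0, 3], [0, 0, 3], [0, 0, 3]]' --angular '[[0, 0, 0], [0, 0, 0], [0, 0, 0], [0, 0, 0], [0, 0, 0], [0, 0, 0], [0, 0, 0], [0, 0, 0], [0, 0, 0], [0, 0, 0]]' --fingers '[-1, -1, -1, -1, -1, -1, -1, -1, -1, -1]'

```text
time: 17.25
position: [0.5736, 0.2046, 0.2026]
ee_rot: [[-0.003, 1.0, 0.003], [1.0, 0.003, 0.002], [0.002, 0.003, -1.0]]
contact_force: [-7.0, -2.7, 20.7]
finger_gap: 0.0006
```

```bash
python3 - <<'E'
from h import *
s=sense();print(s["time"],s["position"],s["contact_force"])
c=cap("top");cv2.imwrite("pics/t15.png",cv2.resize(c["frame"][180:235,260:350,::-1],None,fx=8,fy=8,interpolation=cv2.INTER_CUBIC))
c=cap("side");cv2.imwrite("pics/s15.png",cv2.resize(c["frame"][180:300,260:380,::-1],None,fx=5,fy=5,interpolation=cv2.INTER_CUBIC))
E
```

```text
17.25 [0.5735863  0.20464076 0.20262984] [-7.0429722  -2.69037672 20.74666809]
```

View pics/t15.png

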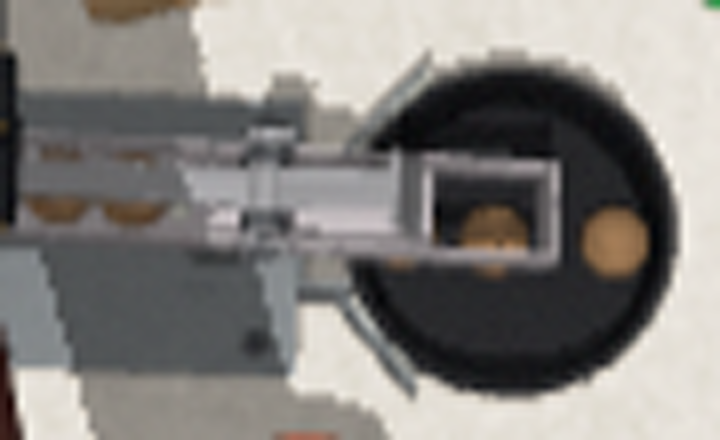

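View pics/s15.png

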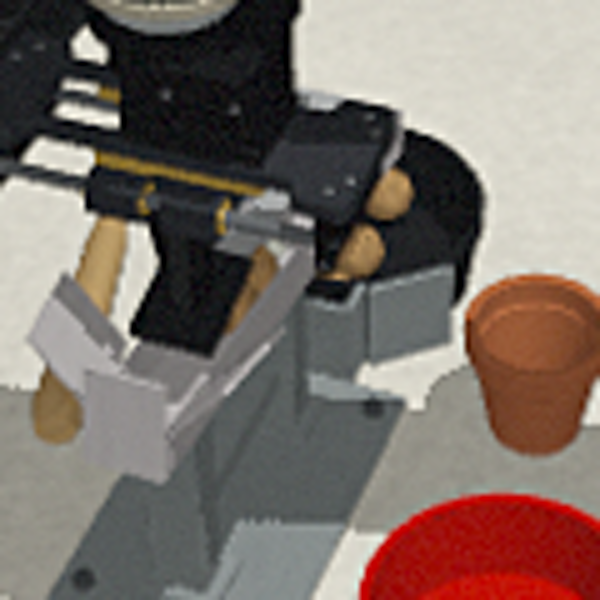

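The paddle is hard on its stop (20 N). Three balls are in the pan: top view (615,243), (495,240) and partly (400,262); the side view agrees. Two remain in the chute. Releasing.

Call:
move_arm --travel '[[0, 0, -4], [-1, 0, -9], [-4, 0, -17], [-9, 0, -28], [-16, 0, -40], [-22, 0, -52], [-24, 0, -70], [-24, 0, -95], [-24, 0, -120], [-24, 0, -140]]' --angular '[[0, 0, 0], [0, 0, 0], [0, 0, 0], [0, 0, 0], [0, 0, 0], [0, 0, 0], [0, 0, 0], [0, 0, 0], [0, 0, 0], [0, 0, 0]]' --fingers '[-1, -1, -1, -1, -1, -1, -1, -1, -1, -1]'

```text
time: 18.35
position: [0.5732, 0.18, 0.3444]
ee_rot: [[-0.003, 1.0, 0.003], [1.0, 0.003, 0.003], [0.003, 0.003, -1.0]]
contact_force: [0.1, 0.5, -0.2]
finger_gap: 0.0007
```

Call:
move_arm --travel '[[-45, -10, -5], [-90, -20, -10], [-135, -30, -10], [-180, -40, -10], [-225, -40, -10], [-270, -40, -10], [-315, -40, -10], [-350, -40, -10], [-370, -40, -10], [-370, -40, -10]]' --angular '[[0, 0, 0], [0, 0, 0], [0, 0, 0], [0, 0, 0], [0, 0, 0], [0, 0, 0], [0, 0, 0], [0, 0, 0], [0, 0, 0], [0, 0, 0]]' --fingers '[-1, -1, -1, -1, -1, -1, -1, -1, -1, -1]'

```text
time: 19.35
position: [0.533, -0.1939, 0.3535]
ee_rot: [[0.002, 1.0, 0.003], [1.0, -0.002, 0.002], [0.002, 0.003, -1.0]]
contact_force: [-0.4, 0.0, -0.9]
finger_gap: 0.0005
```

```bash
python3 - <<'E'
from h import *
s=sense();print(s["time"],s["position"],s["contact_force"])
c=cap("top");t=c;cv2.imwrite("pics/t16.png",cv2.resize(c["frame"][170:250,225:355,::-1],None,fx=6,fy=6,interpolation=cv2.INTER_CUBIC));cv2.imwrite("pics/t16f.png",c["frame"][:,:,::-1])
c=cap("side");cv2.imwrite("pics/s16.png",cv2.resize(c["frame"][170:300,250:390,::-1],None,fx=4.5,fy=4.5,interpolation=cv2.INTER_CUBIC))
E
```

```text
19.35 [ 0.53297877 -0.19391659  0.35353246] [-0.43810735  0.01658435 -0.88432387]
```

View pics/t16.png

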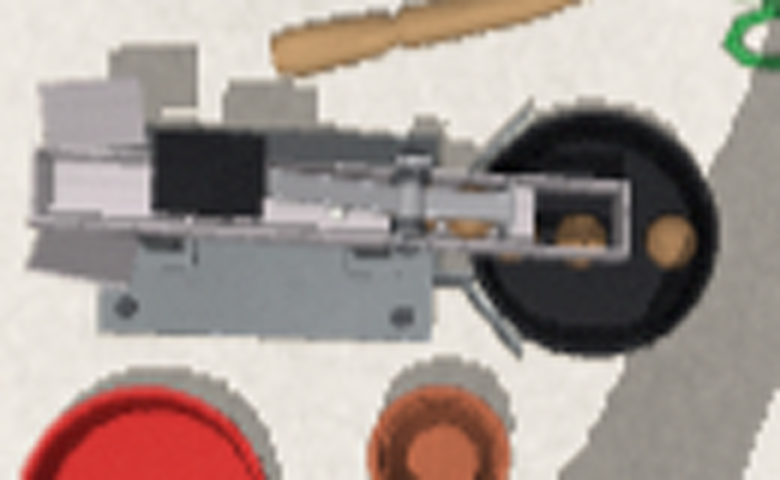

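View pics/s16.png

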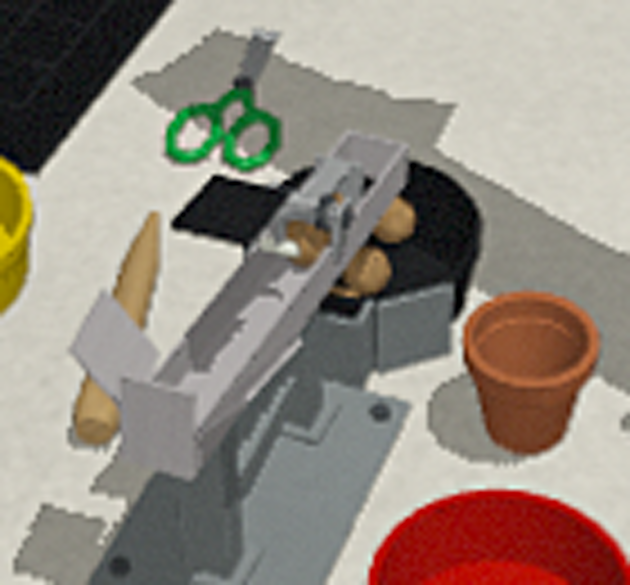

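View pics/t16f.png

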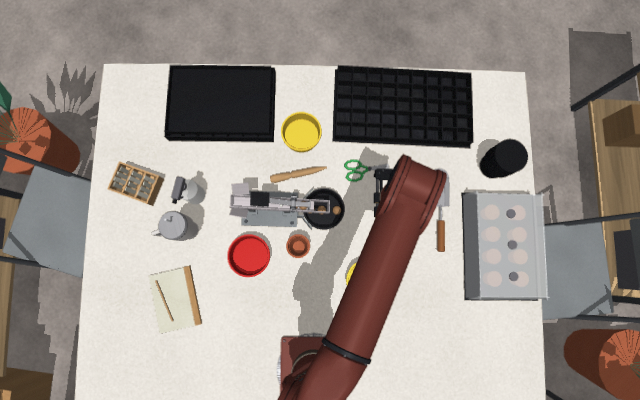

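```bash
python3 - <<'E'
from h import *
from rig import job
t=cap("top");f=t["frame"];m=((f.max(2)<75)*255).astype(np.uint8);m[:183]=0;m[236:]=0;m[:,:302]=0;m[:,350:]=0
h=cv2.convexHull(np.argwhere(m>0)[:,::-1].astype(np.int32)).reshape(-1,2).astype(float)
w=plane(t,h,.055)[:,:2];w=w[w[:,1]<-.03];x=w.mean(0)
for _ in range(50):
    d=w-x;n=np.hypot(*d.T);J=-d/n[:,None];x=x-np.linalg.lstsq(J,n-.0735,rcond=None)[0]
print("pan",x); print(np.abs(sense()["dq"]).max())
if abs(x[0]-.5697)<.003 and abs(x[1]+.0297)<.003: print(job.hand_in())
E
```

```text
pan [ 0.56986752 -0.02938248]
0.014600496046826318
the job is handed in; nothing more can be done
None
```

I pushed the black pan home into the pot stop with the open fingers, without grasping or lifting it. I then pressed the paddle down to its stop (about 20 N), held it there about 2 s and let it come back up. The job was handed in at about 19.5 s.

**Last checks:**
- **Pan:** it measures (0.5699, −0.0294), within 0.4 mm of where it sat after seating, against both wings.
- **Balls:** three are in the pan. Two are visible in full and the third only in part, under the spout's edge. The other two wait behind the shut gate, and the paddle is up.
- **Bench:** nothing else in view appears to have moved. The near yellow pan and part of the trowel were behind the arm in the last top picture, so I did not check those two at the end.

**One disagreement:** my first fit of the dispenser from the pictures put home about 3 mm further in x than where the pan seated. I went by the contact forces on the two wings.

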